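Slide the chopping board home on its prep stand and lock it

ROBOT

A 7-joint arm with a two-finger parallel gripper is mounted at the origin on a cart in front of the work surface, level with it; the furniture and walls round the work are solid. World frame = base frame: x ahead of the robot, y to its left, z up, the work surface at z = 0. Lengths are in m, angles in rad, forces in N, time in s.
With the tool pointing down it reaches from about 0.4 to 0.875 m from the base axis. Payload 19.3 kg.
Tool frame: the origin (TCP) lies at the very end of the fingers, on their centre line; the grasp point (between the pads) lies 19 mm behind it; z points along the fingers, y is the direction in which the jaws open and shut (so a half turn about z gives the same grasp; the last joint's range is limited). The gripper opens to 85 mm and grips with 20 to 120 N. Pads are 22 mm wide; open, the fingers measure 114 mm over their backs; the gripper's body (76 mm by 85 mm) begins 54 mm behind the grasp point. The pads swing forward as they close: fully open they stand 13 mm farther back than shut.
Start: joints at [-1.31, 0.521, -0.036, 1.599, 0.021, 1.021, -0.113], TCP at [0.203, 0.591, 0.231] pointing down, gripper open.
Joint ranges: [-2.91, 2.91], [-0.3, 2.13], [-1.5, 1.42], [0.17, 2.43], [-1.26, 4.41], [0.16, 1.93], [-2.52, 2.52]. Speed limits (rad/s): [1.89, 1.89, 2.39, 2.39, 3.01, 3.01, 3.01].

INTERFACE

Orientations are given as [roll, pitch, yaw] about the fixed x, y, z axes, in that order (R = Rz(yaw) Ry(pitch) Rx(roll)).
In Python, from workcell import bot gives the robot as it stands. The module is installed in compiled form; this text tells all that it offers.
- The arm moves only by the shell command python3 -m inch 'ROWS' [FORCE]. ROWS is JSON, a list of rows, each an object of numbers: "dx", "dy", "dz": the shift along the tool's x, y, z in mm; "rx", "ry", "rz": the turn, a rotation vector about the tool's x, y, z in rad; "hand": the closure, from -1 (fully open) to 1 (shut), so that 0 is half open. In form: [{"dx": .., "dy": .., "dz": .., "rx": .., "ry": .., "rz": .., "hand": ..}, ...]. A call has 1 to 10 rows; each row shifts and turns the commanded pose from where the row before left it, along the tool's axes as they then stand; what a row does not reach is not made up. A row lasts 1/10 s, in which the tool goes at most 50 mm and 8.59 degrees, less where a joint would pass 70% of its speed; a pose out of reach is approached as far as the arm can. A call with a gripper value outside its range is refused whole. The fingers move at their own pace and stop on an object; FORCE is the grip in N (left out, the last holds). Time passes only in rows, so rows that do not move let the fingers close. It gives the time, the measured TCP pose, the force and the opening at its end, in the units of the state.
- bot.observe(): the state, without advancing time (a new reading comes with each control period).
- bot.grab_frame(name): name is "side" or "top" or "wrist"; returns (picture, depth): 480x640x3 uint8, red, green, blue; 480x640 float32, m along the optical axis (not along the pixel's ray), 0 where there is no reading.
- bot.get_calibration(name): a dict with "vertical_fov" (degrees; the focal length in pixels is half the picture's height over the tangent of half this angle, whatever the lens; pixels are square), "cx", "cy" (the principal point, pixels), "k1" (the pictures are not rectified: a ray, as slopes to the right and down, at radius r is drawn at 1 + k1 r^2 times it, then the intrinsics apply), "origin" and "orientation" of the camera in the world. Camera axes: x right, y down, z forward; pixel columns grow to the right and rows downward; lengths in m; the calibration is good to about 2 mm. A picture is of the moment at which its call begins: read the wrist's pose just before it. get_calibration takes no time and is no camera call; for the wrist camera it gives the pose at the moment of the call.
- bot.job_done(): hands the job in, once; it reports no verdict.
Trained networks look in the newest picture that a camera, given by its name, has taken for a name from the list of things; names that differ only in an ending like _2 or _b are one class to them, and where a whole thing is asked for, a point or a joint stands for the part that bears it (a point fixed in the world has none). Each returns a list of dicts, best first, with "score" (0 to 1); they miss things now and then, are a little off and sometimes report something else, mostly with a low value. They report only what shows in the picture. A call takes as long as a camera call.
- bot.trace(camera, target): "region" (480x640 bool, what is visible of it) and "box" ([left, top, right, bottom] in pixels, round what is visible of it).
- bot.tip_of(camera, target): "centre" ([row, column] in pixels: a listed point, or the origin of a listed thing).
The state is a dict: "clock": time; "qpos": joint angles; "qd": joint speeds; "joint_efforts": joint torques, N m; "position": TCP position; "tool_rot": TCP orientation; "force": force on the tool from outside, world axes, zero at the start; "moment": the same for the moment, N m; "grip_width": finger opening in m.
Only numpy, scipy, OpenCV 4.12 (cv2) and the standard library are available. Lean on these libraries where they do the work, as an engineer would, in place of code of your own. Each camera call takes 0.05 s, during which the arm holds its last target.

TASK

The small wooden chopping board has been drawn forward on its prep stand. Push it back along the rails with a fingertip until you feel it drop into its locating notches and lie flat, then swing the steel keeper on the stand's left side right across the board's edge, so that the board cannot jump out while someone chops. Only push: do not lift or ram the board, let the green-capped spice jar ride along untouched and upright, and leave the pepper mill and the mug alone.

Things in the scene. Friction and masses are not known exactly. Their poses are not given: they have to be found in the camera images.
- prep_stand: Prep stand, fixed: 280 (x) x 272 (y) x 72 mm high. Origin: centre of its underside, on the worktop; x runs along the rails to its back, y to its left, z up. Wooden cheeks 20 mm thick, inner faces at y = +-116 mm; inside each a steel rail 18 mm wide, top at z = 55 mm. Open pan between them, floor at z = 12 mm; the front bar (x = -140 to -124 mm) is 40 mm high.
- board: Loose pale chopping board with dark end strips, 170 (x) x 228 (y) x 16 mm, 0.36 to 0.63 kg. Origin: centre of its underside; axes as the stand's; 2 mm side play. It starts 50 to 90 mm short of home, its origin 62 mm up, two 10 mm nylon rods under it (x = +-60 mm, reaching 7 mm below) sliding on the rails. Dragging it takes about 1 to 4 N, more at a jerk or off centre.
- board_front (a point): Middle of the board's front edge (x = -85 mm of the board, nearest the robot), at half its thickness. A 16 mm high upright wooden face, free to be pushed.
- board_home (a point): Point fixed to the stand (x = 45, y = 0, z = 55 mm) where the board's origin lies when home. There both rods fall into notches in the rails, 14 mm long and 8 mm deep: the board drops 7 mm and lies flat on the rails, with 2 mm play either way along x; the notches' far walls then stop it firmly.
- keeper (a joint): Angle of the keeper, a steel bar 60 x 12 x 4 mm on the left cheek (underside at z = 73 mm). 0: along the cheek, pointing to the stand's -x; growing turns it counter-clockwise from above, inwards; 1.57 (stop): square across, pointing to -y. Starts at -0.7 to -0.05 (outwards); stays where left (0.03 N m friction). The board blocks it while riding high; once dropped, it passes 2 mm above.
- keeper_stud (a point): Centre of the top of the black finger stud on the keeper, 45 mm from the pivot: an upright cylinder 10 mm in diameter, from 77 to 95 mm above the worktop, pushed on its side.
- keeper_pivot (a point): The keeper's vertical pivot on the left cheek, fixed to the stand at x = 45, y = 126, z = 77 mm.
- green_jar: Loose spice jar with a green cap, 44 mm across and 64 mm high, standing on the right rear part of the board. Origin at the centre of its underside. It rides along upright; not to be touched.
- mill: Loose wooden pepper mill, 58 mm across and 150 mm high, on the worktop to the right of the stand. Origin at its underside. Leave alone.
- mug: Loose patterned white mug, 92 x 127 x 95 mm with its handle, on the worktop to the left front of the stand. Origin at its underside. Leave alone.

How it is judged:
By the outcome, as a careful person would: the job done as asked, in the order asked, and still so for the second after the job is handed in, with the robot touching nothing.
It also fails if it takes over 51 s, if anything falls off the work surface, if the arm or the gripper's body presses on something with over 40 N, if the wrist force passes 120 N, or if a joint passes its speed limit or range.

## Working session

There is one attempt and no reset: what is moved stays moved. The work goes in short steps, Python scripts to look and compute and a shell command to move; the robot and the scene stay as the last step left them, time stands still between calls to the robot, and variables do not carry over. Pictures are saved under pics/ and viewed, and the job is handed in when it is done.

```bash
mkdir -p pics
cat > h.py <<'E'
import numpy as np, cv2
from workcell import bot
from scipy.spatial.transform import Rotation as R
def cal(n):
    c=bot.get_calibration(n); f=240/np.tan(np.radians(c["vertical_fov"])/2); return c,f
def rot(c):
    o=np.array(c["orientation"],float)
    return o if o.shape==(3,3) else R.from_euler('xyz',o).as_matrix()
def ray(c,f,rc):
    K=np.array([[f,0,c["cx"]],[0,f,c["cy"]],[0,0,1]])
    u=((rc[1]-c["cx"])/f,(rc[0]-c["cy"])/f); r=np.hypot(*u); s=r
    for _ in range(30): s=r/(1+c["k1"]*s*s)
    k=s/r if r>0 else 1
    return rot(c)@np.array([u[0]*k,u[1]*k,1.0])
def atz(n,rc,z,c=None):
    cc,f=cal(n); c=c or cc; d=ray(c,f,rc); o=np.array(c["origin"]); return o+d*(z-o[2])/d[2]
def atd(n,rc,dep,c=None):
    cc,f=cal(n); c=c or cc; return np.array(c["origin"])+ray(c,f,rc)*dep
E
python3 - <<'E'
from h import *
np.set_printoptions(precision=4,suppress=True)
for n in ["side","top","wrist"]: print(n,bot.get_calibration(n))
for n in ["side","top"]:
    p,d=bot.grab_frame(n); cv2.imwrite(f"pics/{n}0.png",p[:,:,::-1]); np.save(n+"0.npy",d)
    for t in ["board","board_front","keeper_stud","keeper_pivot","green_jar","mill","mug","prep_stand","board_home"]:
        r=bot.tip_of(n,t)
        for q in r[:2]:
            rc=q["centre"]; i,j=[int(round(v)) for v in rc]
            dd=d[min(max(i,0),479),min(max(j,0),639)]
            print(n,t,round(q["score"],2),np.round(rc,1),atd(n,rc,dd) if dd>0 else None)
print(bot.observe())
E
```

```text
side {'vertical_fov': 54.96357507067828, 'cx': 323.25584658470086, 'cy': 241.50227193586545, 'k1': 0.0016100616268314846, 'origin': array([0.4105, 0.7779, 0.6432]), 'orientation': array([-2.2711, -0.0077, -3.0436])}
top {'vertical_fov': 42.04120616209404, 'cx': 326.7555749583109, 'cy': 232.30589494530744, 'k1': -0.021964783034298427, 'origin': array([0.3925, 0.1045, 1.2747]), 'orientation': array([-3.0764,  0.0006, -1.583 ])}
wrist {'vertical_fov': 67.1503135057539, 'cx': 313.2206984535375, 'cy': 235.02298104999474, 'k1': -0.029067791505009884, 'origin': array([0.1375, 0.6148, 0.3737]), 'orientation': array([2.8663, 0.0007, 1.2398])}
side board 0.82 [258.5 292. ] [0.5237 0.1639 0.078 ]
side board 0.42 [239.2 260.6] [0.587  0.1324 0.0919]
side board_front 0.74 [244.6 334.7] [0.4521 0.0725 0.0401]
side keeper_stud 0.79 [302.8 299. ] [0.4937 0.2842 0.0942]
side keeper_pivot 0.55 [313.6 274.5] [0.5316 0.2981 0.0796]
side keeper_pivot 0.16 [245.3 337.2] [0.4469 0.0743 0.0403]
side green_jar 0.9 [239.2 255.8] [0.5941 0.1394 0.0971]
side mill 0.59 [215.3 308.4] [0.5101 0.0306 0.0778]
side m
[... 505 characters left out ...]
0.94 [321.9 217.5] [0.3007 0.3179 0.0582]
top mug 0.71 [204.1 303.8] [0.5255 0.1478 0.0789]
top board_home 0.86 [172.8 288.5] [0.5876 0.1771 0.0732]
top board_home 0.39 [202.9 304.4] [0.5283 0.1468 0.0746]
{'clock': 1.0, 'qpos': array([-1.3102,  0.5214, -0.0363,  1.5995,  0.0212,  1.0211, -0.1128]), 'qd': array([-0.002 , -0.0007,  0.    , -0.0002, -0.0006, -0.001 , -0.0001]), 'joint_efforts': array([  0.0007, -92.6838,   1.9787, -37.0253,   0.0179,   0.0017,
        -0.    ]), 'position': array([0.203 , 0.5911, 0.2313]), 'tool_rot': array([-3.1416, -0.    ,  2.8107]), 'force': array([ 0.2591,  0.742 , -0.5195]), 'moment': array([-0.0228,  0.0678, -0.0066]), 'grip_width': 0.08543658199863353}
```

View pics/side0.png

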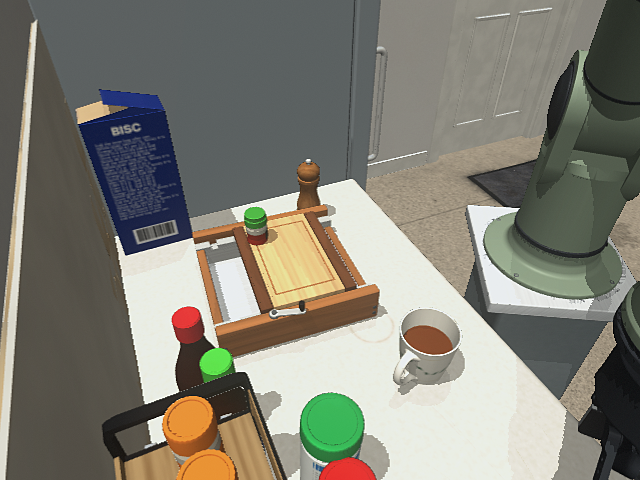

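View pics/top0.png

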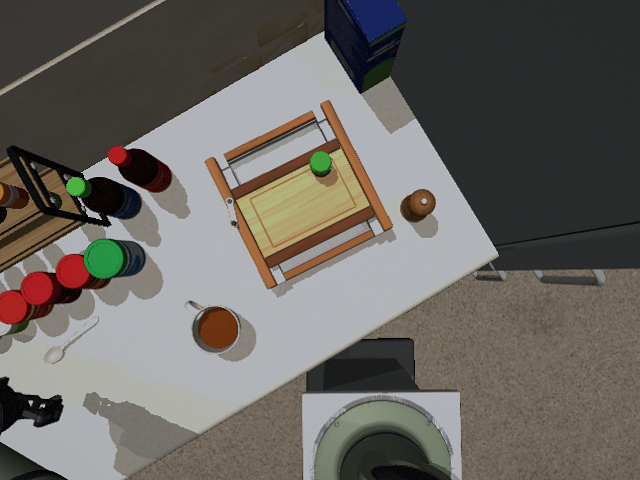

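Run:
```python
from h import *
np.set_printoptions(precision=4,suppress=True)
p,d=bot.grab_frame("top")
c,f=cal("top")
def cloud(m):
    ii=np.argwhere(m&(d>0)); return np.array([atd("top",rc,d[rc[0],rc[1]],c) for rc in ii])
def rect(P):
    (cx,cy),(w,h),a=cv2.minAreaRect((P[:,:2]*1000).astype(np.float32)); return cx,cy,w,h,a
for t in ["prep_stand","board","keeper","green_jar"]:
    r=bot.trace("top",t)
    for q in r[:1]:
        P=cloud(q["region"]); z=P[:,2]
        print(t,q["score"],q["box"],len(P),np.percentile(z,[2,25,50,75,98]))
        if t=="prep_stand": S=P[(z>.06)&(z<.082)]; print(rect(S))
        if t=="board": B=P[(z>.065)&(z<.085)]; print(rect(B), B.mean(0))
        if t=="green_jar": print(P[z>.12].mean(0)) 
        if t=="keeper": print(P[z>.068].mean(0),q["region"].sum())
np.savez("m.npz",S=S,B=B)
big=cv2.resize(p[90:300,190:450],None,fx=3,fy=2.85)[:,:,::-1]; cv2.imwrite("pics/top1.png",big)
```

```text
Traceback (most recent call last):
  File "h.py", line 18, in atd
    cc,f=cal(n); c=c or cc; return np.array(c["origin"])+ray(c,f,rc)*dep
         ~~~^^^
  File "h.py", line 5, in cal
    c=bot.get_calibration(n); f=240/np.tan(np.radians(c["vertical_fov"])/2); return c,f
ValueError: time passes only in moves, steps and waits
```

```bash
python3 - <<'E'
s=open('h.py').read()
s=s.replace('def cal(n):\n','_C={}\ndef cal(n):\n    if n in _C: return _C[n]\n').replace('; return c,f','\n    _C[n]=(c,f); return c,f')
open('h.py','w').write(s)
E
cat > meas.py <<'E'
from h import *
np.set_printoptions(precision=4,suppress=True)
p,d=bot.grab_frame("top")
c,f=cal("top")
def cloud(m):
    ii=np.argwhere(m&(d>0)); return np.array([atd("top",rc,d[rc[0],rc[1]],c) for rc in ii])
def rect(P):
    (cx,cy),(w,h),a=cv2.minAreaRect((P[:,:2]*1000).astype(np.float32)); return cx,cy,w,h,a
for t in ["prep_stand","board","keeper","green_jar"]:
    r=bot.trace("top",t)
    for q in r[:1]:
        P=cloud(q["region"]); z=P[:,2]
        print(t,q["score"],q["box"],len(P),np.percentile(z,[2,25,50,75,98]))
        if t=="prep_stand": S=P[(z>.06)&(z<.082)]; print(rect(S))
        if t=="board": B=P[(z>.065)&(z<.085)]; print(rect(B), B.mean(0))
        if t=="green_jar": print(P[z>.12].mean(0)) 
        if t=="keeper": print(P[z>.068].mean(0),q["region"].sum())
np.savez("m.npz",S=S,B=B)
big=cv2.resize(p[90:300,190:450],None,fx=3,fy=2.85)[:,:,::-1]; cv2.imwrite("pics/top1.png",big)
E
python3 meas.py
```

```text
prep_stand 0.86 [201.3, 99.6, 393.2, 289.4] 9504 [0.0082 0.0141 0.0498 0.0702 0.077 ]
(547.2224731445312, 161.0691375732422, 279.801513671875, 276.1382141113281, 25.736696243286133)
board 0.58 [205.1, 101.7, 393.9, 287.7] 9133 [0.0085 0.0141 0.0495 0.0702 0.0768]
(546.8426513671875, 161.85694885253906, 279.801513671875, 277.88739013671875, 25.736696243286133) [0.545  0.1601 0.0723]
keeper 0.47 [226.6, 198.8, 239.7, 226.4] 205 [0.0087 0.0754 0.077  0.0793 0.0966]
[0.5135 0.2876 0.079 ] 206
green_jar 0.56 [308.8, 151.7, 330.0, 177.8] 453 [0.0872 0.136  0.1409 0.1426 0.1458]
[0.5942 0.1154 0.1399]
```

View pics/top1.png

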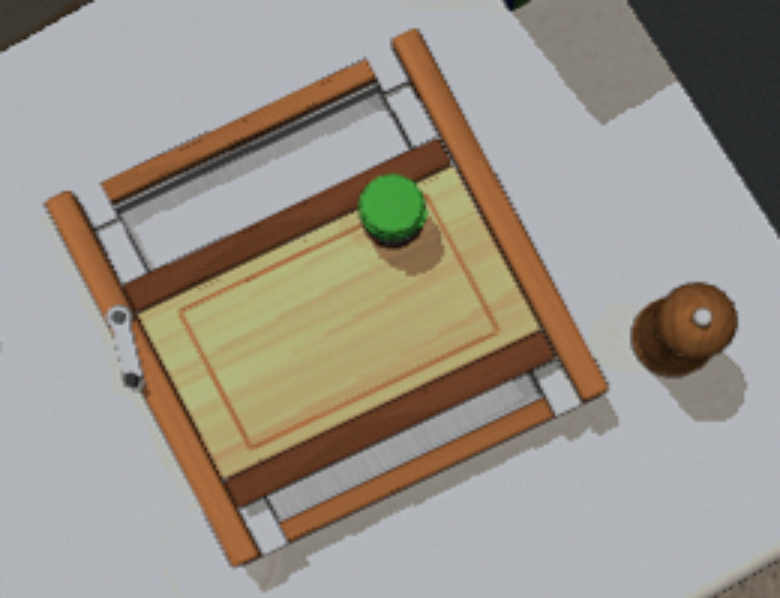

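```bash
cat > g.py <<'E'
from h import *
np.set_printoptions(precision=4,suppress=True)
th=np.radians(25.74); C=np.array([.547,.1625]); X=np.array([np.cos(th),np.sin(th)]); Y=np.array([-X[1],X[0]])
def st(p): v=np.array(p)[:2]-C; return np.array([v@X,v@Y])*1000
def wo(x,y): return C+X*x/1000+Y*y/1000
def delta(t,z,yaw=None):
    o=bot.observe(); M=R.from_euler('xyz',o["tool_rot"]).as_matrix()
    v=M.T@(np.array([t[0],t[1],z])-o["position"])*1000
    print("tool delta mm",v, "stand",st(o["position"]),"z",o["position"][2],"t",o["clock"],"F",o["force"],"rpy",o["tool_rot"])
    if yaw is not None: print("rz total", -((yaw-o["tool_rot"][2]+np.pi)%(2*np.pi)-np.pi))
E
python3 - <<'E'
from g import *
for n,rc,z,l in [("top",(243.5,321.6),.070,"bf"),("side",(244.6,334.7),.070,"bf"),("top",(201.1,306.2),.062,"b"),("side",(258.5,292),.062,"b"),
 ("top",(225.1,229.9),.095,"stud"),("side",(302.8,299),.095,"stud"),("top",(202,225.4),.077,"piv"),("side",(313.6,274.5),.077,"piv"),("top",(166.6,320.7),.11,"jar mid"),
 ("side",(272.6,256.7),.055,"home"),("top",(172.8,288.5),.055,"home")]:
    q=atz(n,rc,z); print(n,l,q,st(q))
# front edge from crop, corners of board
for rc in [(90+505/2.85,190+237/3),(90+358/2.85,190+552/3),(90+310/2.85,190+128/3),(90+165/2.85,190+450/3)]:
    print(st(atz("top",rc,.078)))
for rc in [(90+565/2.85,190+237/3),(90+395/2.85,190+605/3),(90+200/2.85,190+47/3),(90+33/2.85,190+395/3)]:
    print("cheek",st(atz("top",rc,.072)))
delta(wo(-175,0),.231,np.pi/2+th)
E
```

```text
top bf [0.4496 0.1145 0.07  ] [-108.5388   -0.9446]
side bf [0.45   0.1074 0.07  ] [-111.2842   -7.5008]
top b [0.5332 0.1437 0.062 ] [-20.564 -10.978]
side b [0.5269 0.1465 0.062 ] [-25.0557  -5.6467]
top stud [0.4855 0.2877 0.095 ] [ -1.0402 139.5091]
side stud [0.4935 0.2849 0.095 ] [  5.0293 133.5088]
top piv [0.5317 0.2991 0.077 ] [ 45.5506 129.7063]
side piv [0.5322 0.2959 0.077 ] [ 44.5576 126.6108]
top jar mid [0.5926 0.1142 0.11  ] [ 20.1276 -63.3358]
side home [0.5867 0.1837 0.055 ] [44.9812  1.8789]
top home [0.5905 0.1782 0.055 ] [46.0524 -4.7518]
[-104.7424  109.4902]
[-105.7006 -114.9807]
[ 44.7584 114.3261]
[  41.3241 -115.2498]
cheek [-140.6814  127.7247]
cheek [-143.0753 -134.8688]
cheek [137.2932 128.992 ]
cheek [ 140.487  -124.7541]
tool delta mm [-340.1595 -416.7101    0.2968] stand [-123.7255  535.4687] z 0.23128329451631163 t 1.35 F [ 0.3976 -1.2142  0.1712] rpy [-3.1416  0.      2.8108]
rz total 0.7907312501195531
```

```bash
python3 - <<'E'
from g import *
delta(wo(-150,0),.231,np.pi/2+th)
E
python3 -m inch '[{"dx":-18,"dy":-20,"hand":1},{"dx":-18,"dy":-20,"hand":1},{"dx":-18,"dy":-20,"hand":1},{"dx":-18,"dy":-20,"hand":1},{"dx":-18,"dy":-20,"hand":1},{"dx":-18,"dy":-20,"hand":1},{"dx":-18,"dy":-20,"hand":1},{"dx":-18,"dy":-20,"hand":1},{"dx":-18,"dy":-20,"hand":1},{"dx":-18,"dy":-20,"hand":1}]'
python3 -c "
from g import *
delta(wo(-150,0),.231,np.pi/2+th)"
```

```text
tool delta mm [-357.9312 -399.1269    0.2964] stand [-123.7255  535.4687] z 0.23128329451631163 t 1.35 F [ 0.3976 -1.2142  0.1712] rpy [-3.1416  0.      2.8108]
rz total 0.7907312501195531
tool delta mm [-357.9312 -399.1269    0.2964] stand [-123.7255  535.4687] z 0.23128329451631163 t 1.35 F [ 0.3976 -1.2142  0.1712] rpy [-3.1416  0.      2.8108]
rz total 0.7907312501195531schema error: expected keys dx, dy, dz, rx, ry, rz, hand
```

```bash
python3 -m inch '[{"dx":-18,"dy":-20,"dz":0,"rx":0,"ry":0,"rz":0,"hand":1},{"dx":-18,"dy":-20,"dz":0,"rx":0,"ry":0,"rz":0,"hand":1},{"dx":-18,"dy":-20,"dz":0,"rx":0,"ry":0,"rz":0,"hand":1},{"dx":-18,"dy":-20,"dz":0,"rx":0,"ry":0,"rz":0,"hand":1},{"dx":-18,"dy":-20,"dz":0,"rx":0,"ry":0,"rz":0,"hand":1},{"dx":-18,"dy":-20,"dz":0,"rx":0,"ry":0,"rz":0,"hand":1},{"dx":-18,"dy":-20,"dz":0,"rx":0,"ry":0,"rz":0,"hand":1},{"dx":-18,"dy":-20,"dz":0,"rx":0,"ry":0,"rz":0,"hand":1},{"dx":-18,"dy":-20,"dz":0,"rx":0,"ry":0,"rz":0,"hand":1},{"dx":-18,"dy":-20,"dz":0,"rx":0,"ry":0,"rz":0,"hand":1}]'
python3 -c "
from g import *
delta(wo(-150,0),.231,np.pi/2+th)"
```

```text
clock: 2.35
position: [0.3086, 0.3425, 0.2314]
tool_rot: [3.141, 0.0, 2.811]
force: [1.3, -0.1, 0.0]
grip_width: -0.0001
tool delta mm [-177.2712 -198.2867    0.3888] stand [-136.5446  265.6343] z 0.2314406024314316 t 2.35 F [ 1.3105 -0.0722  0.0315] rpy [3.1413 0.0001 2.8107]
rz total 0.790686959681667
```

```bash
python3 -m inch '[{"dx":-18,"dy":-20,"dz":0,"rx":0,"ry":0,"rz":0,"hand":1},{"dx":-18,"dy":-20,"dz":0,"rx":0,"ry":0,"rz":0,"hand":1},{"dx":-18,"dy":-20,"dz":0,"rx":0,"ry":0,"rz":0,"hand":1},{"dx":-18,"dy":-20,"dz":0,"rx":0,"ry":0,"rz":0,"hand":1},{"dx":-18,"dy":-20,"dz":0,"rx":0,"ry":0,"rz":0,"hand":1},{"dx":-18,"dy":-20,"dz":0,"rx":0,"ry":0,"rz":0,"hand":1},{"dx":-18,"dy":-20,"dz":0,"rx":0,"ry":0,"rz":0,"hand":1},{"dx":-18,"dy":-20,"dz":0,"rx":0,"ry":0,"rz":0,"hand":1},{"dx":-17,"dy":-19,"dz":0,"rx":0,"ry":0,"rz":0,"hand":1},{"dx":-16,"dy":-19,"dz":0,"rx":0,"ry":0,"rz":0,"hand":1}]'
python3 -m inch '[{"dx":0,"dy":0,"dz":12,"rx":0,"ry":0,"rz":0.113,"hand":1},{"dx":0,"dy":0,"dz":12,"rx":0,"ry":0,"rz":0.113,"hand":1},{"dx":0,"dy":0,"dz":12,"rx":0,"ry":0,"rz":0.113,"hand":1},{"dx":0,"dy":0,"dz":12,"rx":0,"ry":0,"rz":0.113,"hand":1},{"dx":0,"dy":0,"dz":12,"rx":0,"ry":0,"rz":0.113,"hand":1},{"dx":0,"dy":0,"dz":12,"rx":0,"ry":0,"rz":0.113,"hand":1},{"dx":0,"dy":0,"dz":12,"rx":0,"ry":0,"rz":0.113,"hand":1},{"dx":0,"dy":0,"dz":0,"rx":0,"ry":0,"rz":0,"hand":1}]'
python3 -c "
from g import *
delta(wo(-150,0),.060,np.pi/2+th)
for n in ['side','wrist','top']:
    p,d=bot.grab_frame(n); cv2.imwrite(f'pics/{n}2.png',p[:,:,::-1])
    for t in ['board_front','keeper_stud','board']:
        print(n,t,[(round(q['score'],2),np.round(q['centre'],1),st(atz(n,q['centre'],{'board_front':.07,'keeper_stud':.095,'board':.062}[t]))) for q in bot.tip_of(n,t)[:2]])
print(bot.observe()['qpos'])
"
```

```text
clock: 3.35
position: [0.4118, 0.0977, 0.2315]
tool_rot: [3.141, 0.0, 2.811]
force: [0.2, -0.4, 0.4]
grip_width: -0.0001
clock: 4.15
position: [0.4108, 0.0986, 0.1464]
tool_rot: [-3.14, 0.0, 2.018]
force: [0.4, 0.5, -0.1]
grip_width: 0.0001
tool delta mm [-1.5536  0.5628 86.4118] stand [-150.4008    1.5762] z 0.14641227282251368 t 4.15 F [ 0.4231  0.4836 -0.0916] rpy [-3.1398  0.0003  2.0179]
rz total -0.002167740838725063
side board_front [(0.75, array([246.6, 330.5]), array([-101.6306,   -4.7193]))]
side keeper_stud [(0.69, array([302.9, 300.5]), array([  2.8486, 134.5172]))]
side board [(0.87, array([257.6, 291. ]), array([-24.0315,  -8.6763]))]
wrist board_front [(0.63, array([254.4, 379.1]), array([-106.6462,   -3.5188]))]
wrist keeper_stud [(0.87, array([  0. , 616.4]), array([ -0.5228, 136.4205]))]
wrist board [(0.77, array([244.6, 501. ]), array([-23.6052,   0.6086]))]
top board_front []
top keeper_stud [(0.61, array([223.8, 230.6]), array([  0.5926, 137.2416]))]
top board [(0.6, array([202.1, 305.1]), array([-21.3672,  -8.1851]))]
[-0.6239  0.357   0.3073  2.2002 -0.1862  0.6078  0.2678]
```

View pics/wrist2.png

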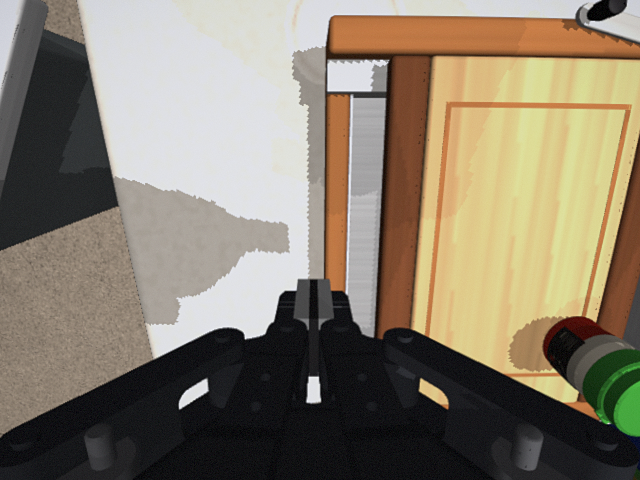

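View pics/side2.png

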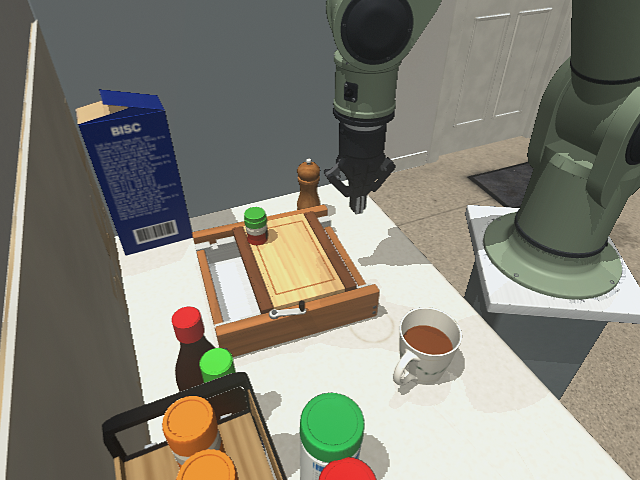

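```bash
python3 -m inch '[{"dx":-1,"dy":0,"dz":11,"rx":0,"ry":0,"rz":0,"hand":1},{"dx":-1,"dy":0,"dz":11,"rx":0,"ry":0,"rz":0,"hand":1},{"dx":0,"dy":0,"dz":11,"rx":0,"ry":0,"rz":0,"hand":1},{"dx":0,"dy":0,"dz":11,"rx":0,"ry":0,"rz":0,"hand":1},{"dx":0,"dy":0,"dz":11,"rx":0,"ry":0,"rz":0,"hand":1},{"dx":0,"dy":0,"dz":11,"rx":0,"ry":0,"rz":0,"hand":1},{"dx":0,"dy":0,"dz":11,"rx":0,"ry":0,"rz":0,"hand":1},{"dx":0,"dy":0,"dz":9,"rx":0,"ry":0,"rz":0,"hand":1},{"dx":0,"dy":0,"dz":0,"rx":0,"ry":0,"rz":0,"hand":1}]'
python3 -m inch '[{"dx":0,"dy":5,"dz":0,"rx":0,"ry":0,"rz":0,"hand":1},{"dx":0,"dy":4,"dz":0,"rx":0,"ry":0,"rz":0,"hand":1},{"dx":0,"dy":4,"dz":0,"rx":0,"ry":0,"rz":0,"hand":1},{"dx":0,"dy":3,"dz":0,"rx":0,"ry":0,"rz":0,"hand":1},{"dx":0,"dy":3,"dz":0,"rx":0,"ry":0,"rz":0,"hand":1},{"dx":0,"dy":2,"dz":0,"rx":0,"ry":0,"rz":0,"hand":1},{"dx":0,"dy":2,"dz":0,"rx":0,"ry":0,"rz":0,"hand":1}]'
python3 -c "
from g import *
delta(wo(-50,0),.060,np.pi/2+th)
p,d=bot.grab_frame('wrist'); cv2.imwrite(f'pics/w3.png',p[:,:,::-1])
"
```

```text
clock: 5.65
position: [0.4117, 0.0967, 0.0602]
tool_rot: [-3.14, -0.0, 2.02]
force: [0.0, 0.1, -0.3]
grip_width: 0.0001
clock: 6.35
position: [0.4331, 0.107, 0.0613]
tool_rot: [3.142, 0.0, 2.02]
force: [0.0, 0.8, 0.4]
grip_width: -0.0002
tool delta mm [ 0.5606 76.7071  1.34  ] stand [-126.7072   -0.5407] z 0.06133688985361924 t 6.35 F [0.048  0.8259 0.4211] rpy [3.1416 0.     2.0198]
rz total -0.000258166116398062
```

View pics/w3.png

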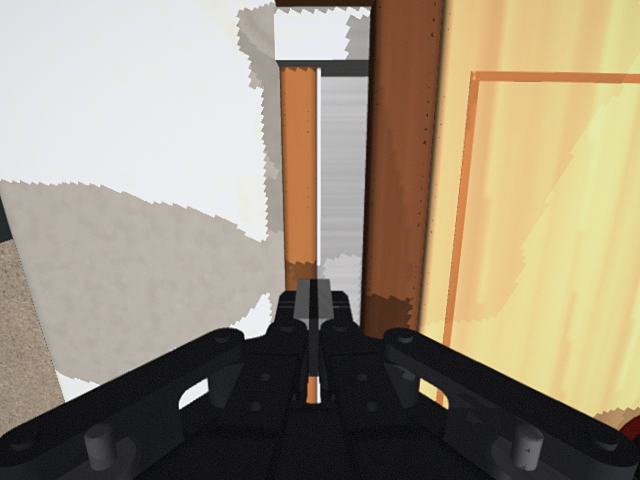

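```bash
python3 -m inch '[{"dx":0,"dy":1.5,"dz":0.2,"rx":0,"ry":0,"rz":0,"hand":1},{"dx":0,"dy":1.5,"dz":0.2,"rx":0,"ry":0,"rz":0,"hand":1},{"dx":0,"dy":1.5,"dz":0.2,"rx":0,"ry":0,"rz":0,"hand":1},{"dx":0,"dy":1.5,"dz":0.2,"rx":0,"ry":0,"rz":0,"hand":1},{"dx":0,"dy":1.5,"dz":0.2,"rx":0,"ry":0,"rz":0,"hand":1},{"dx":0,"dy":1.5,"dz":0,"rx":0,"ry":0,"rz":0,"hand":1},{"dx":0,"dy":1.5,"dz":0,"rx":0,"ry":0,"rz":0,"hand":1}]'
python3 -m inch '[{"dx":0,"dy":1.5,"dz":0,"rx":0,"ry":0,"rz":0,"hand":1},{"dx":0,"dy":1.5,"dz":0,"rx":0,"ry":0,"rz":0,"hand":1},{"dx":0,"dy":1.5,"dz":0,"rx":0,"ry":0,"rz":0,"hand":1},{"dx":0,"dy":1.5,"dz":0,"rx":0,"ry":0,"rz":0,"hand":1},{"dx":0,"dy":1.5,"dz":0,"rx":0,"ry":0,"rz":0,"hand":1}]'
python3 -c "
from g import *
delta(wo(-50,0),.060,np.pi/2+th)
for n in ['top','wrist']:
    p,d=bot.grab_frame(n); cv2.imwrite(f'pics/{n}4.png',p[:,:,::-1])
"
```

```text
clock: 7.1
position: [0.4424, 0.1115, 0.0603]
tool_rot: [-3.141, -0.0, 2.02]
force: [-1.9, 0.1, 0.1]
grip_width: -0.0002
clock: 7.6
position: [0.4493, 0.1148, 0.0603]
tool_rot: [3.142, 0.0, 2.02]
force: [-1.0, -0.9, -0.4]
grip_width: 0.0003
tool delta mm [ 0.5956 58.7438  0.2992] stand [-108.7439   -0.5799] z 0.06029888931976596 t 7.6 F [-0.9551 -0.907  -0.4004] rpy [3.1416 0.0001 2.0198]
rz total -0.000266643601998684
```

View pics/wrist4.png

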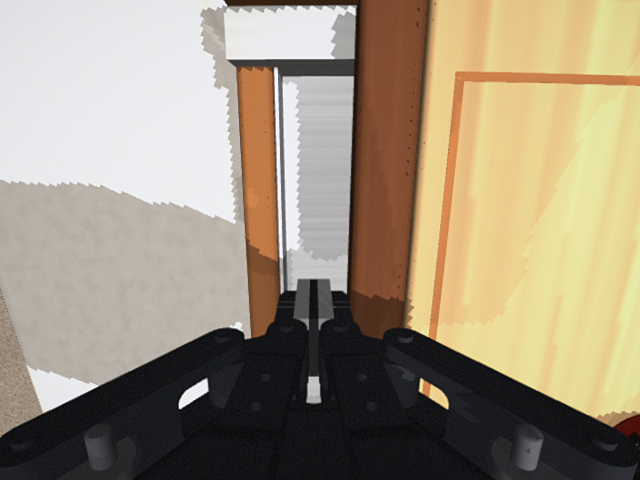

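```bash
python3 -m inch '[{"dx":0,"dy":2,"dz":0,"rx":0,"ry":0,"rz":0,"hand":1},{"dx":0,"dy":2,"dz":0,"rx":0,"ry":0,"rz":0,"hand":1},{"dx":0,"dy":2,"dz":0,"rx":0,"ry":0,"rz":0,"hand":1},{"dx":0,"dy":2,"dz":0,"rx":0,"ry":0,"rz":0,"hand":1},{"dx":0,"dy":2,"dz":0,"rx":0,"ry":0,"rz":0,"hand":1},{"dx":0,"dy":2,"dz":0,"rx":0,"ry":0,"rz":0,"hand":1},{"dx":0,"dy":2,"dz":0,"rx":0,"ry":0,"rz":0,"hand":1},{"dx":0,"dy":2,"dz":0,"rx":0,"ry":0,"rz":0,"hand":1},{"dx":0,"dy":2,"dz":0,"rx":0,"ry":0,"rz":0,"hand":1},{"dx":0,"dy":2,"dz":0,"rx":0,"ry":0,"rz":0,"hand":1}]'
python3 -c "
from g import *
delta(wo(-50,0),.060,np.pi/2+th)
for n in ['side','wrist']:
    p,d=bot.grab_frame(n); cv2.imwrite(f'pics/{n}5.png',p[:,:,::-1])
    print(n,[(round(q['score'],2),st(atz(n,q['centre'],.062))) for q in bot.tip_of(n,'board')[:2]])
"
```

```text
clock: 8.7
position: [0.4673, 0.1234, 0.0603]
tool_rot: [-3.141, 0.0, 2.02]
force: [-1.0, -0.6, 0.3]
grip_width: 0.0001
tool delta mm [ 0.6054 38.7423  0.2595] stand [-88.7424  -0.5925] z 0.060263153493695085 t 8.7 F [-1.0425 -0.5694  0.2526] rpy [-3.1415  0.      2.0197]
rz total -0.00033181270506732474
side [(0.83, array([  6.2596, -10.6513]))]
wrist [(0.75, array([10.1023, -1.9663]))]
```

View pics/wrist5.png

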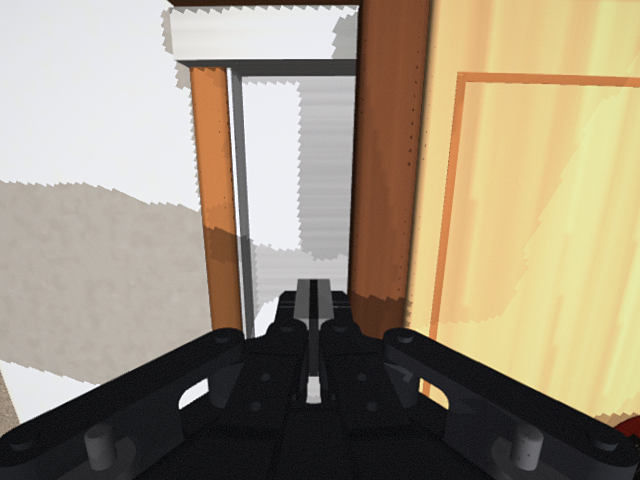

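View pics/side5.png

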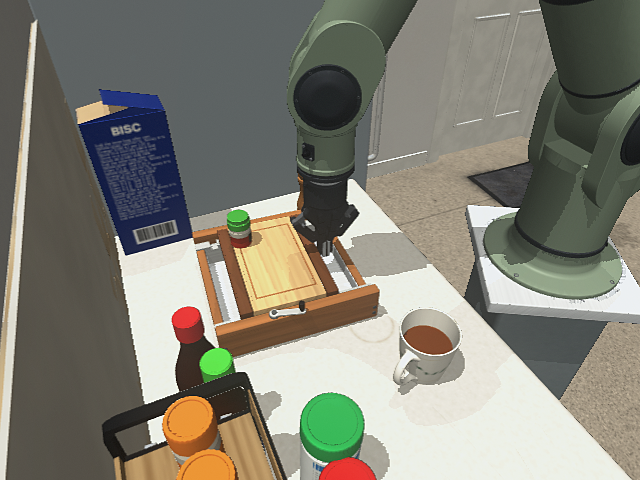

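```bash
python3 -m inch '[{"dx":0,"dy":2,"dz":0,"rx":0,"ry":0,"rz":0,"hand":1},{"dx":0,"dy":2,"dz":0,"rx":0,"ry":0,"rz":0,"hand":1},{"dx":0,"dy":2,"dz":0,"rx":0,"ry":0,"rz":0,"hand":1},{"dx":0,"dy":2,"dz":0,"rx":0,"ry":0,"rz":0,"hand":1},{"dx":0,"dy":2,"dz":0,"rx":0,"ry":0,"rz":0,"hand":1},{"dx":0,"dy":2,"dz":0,"rx":0,"ry":0,"rz":0,"hand":1},{"dx":0,"dy":2,"dz":0,"rx":0,"ry":0,"rz":0,"hand":1},{"dx":0,"dy":2,"dz":0,"rx":0,"ry":0,"rz":0,"hand":1},{"dx":0,"dy":2,"dz":0,"rx":0,"ry":0,"rz":0,"hand":1},{"dx":0,"dy":2,"dz":0,"rx":0,"ry":0,"rz":0,"hand":1}]'
python3 -m inch '[{"dx":0,"dy":1.5,"dz":0,"rx":0,"ry":0,"rz":0,"hand":1},{"dx":0,"dy":1.5,"dz":0,"rx":0,"ry":0,"rz":0,"hand":1},{"dx":0,"dy":1,"dz":0,"rx":0,"ry":0,"rz":0,"hand":1},{"dx":0,"dy":1,"dz":0,"rx":0,"ry":0,"rz":0,"hand":1},{"dx":0,"dy":1,"dz":0,"rx":0,"ry":0,"rz":0,"hand":1},{"dx":0,"dy":1,"dz":0,"rx":0,"ry":0,"rz":0,"hand":1}]'
python3 -c "
from g import *
delta(wo(-50,0),.060,np.pi/2+th)
"
```

```text
clock: 9.9
position: [0.4854, 0.1321, 0.0603]
tool_rot: [3.142, -0.0, 2.02]
force: [-1.6, -0.4, 0.5]
grip_width: -0.0001
clock: 10.5
position: [0.4916, 0.1352, 0.0603]
tool_rot: [3.142, -0.0, 2.02]
force: [-1.1, -0.2, -0.6]
grip_width: 0.0004
tool delta mm [ 0.5336 11.7567  0.2897] stand [-61.7568  -0.5316] z 0.06028920296351335 t 10.5 F [-1.1238 -0.1998 -0.5904] rpy [ 3.1416 -0.      2.0199]
rz total -0.00017429625174303354
```

```bash
python3 -m inch '[{"dx":0,"dy":1,"dz":0,"rx":0,"ry":0,"rz":0,"hand":1},{"dx":0,"dy":1,"dz":0,"rx":0,"ry":0,"rz":0,"hand":1},{"dx":0,"dy":1,"dz":0,"rx":0,"ry":0,"rz":0,"hand":1},{"dx":0,"dy":1,"dz":0,"rx":0,"ry":0,"rz":0,"hand":1}]'
python3 -m inch '[{"dx":0,"dy":1,"dz":0,"rx":0,"ry":0,"rz":0,"hand":1},{"dx":0,"dy":1,"dz":0,"rx":0,"ry":0,"rz":0,"hand":1}]'
python3 -m inch '[{"dx":0,"dy":1,"dz":0,"rx":0,"ry":0,"rz":0,"hand":1},{"dx":0,"dy":1,"dz":0,"rx":0,"ry":0,"rz":0,"hand":1}]'
python3 -c "
from g import *
delta(wo(-50,0),.060,np.pi/2+th)
for n in ['side','wrist']:
    p,d=bot.grab_frame(n); cv2.imwrite(f'pics/{n}6.png',p[:,:,::-1])
    print(n,[(round(q['score'],2),st(atz(n,q['centre'],.062))) for q in bot.tip_of(n,'board')[:2]])
"
```

```text
clock: 10.9
position: [0.4952, 0.1369, 0.0603]
tool_rot: [3.142, 0.0, 2.02]
force: [-0.7, 0.0, -0.7]
grip_width: 0.0002
clock: 11.1
position: [0.497, 0.1378, 0.0603]
tool_rot: [3.142, 0.0, 2.02]
force: [-0.1, -0.5, -0.1]
grip_width: 0.0001
clock: 11.3
position: [0.4985, 0.1385, 0.0602]
tool_rot: [-3.141, -0.0, 2.02]
force: [-0.9, -0.6, 0.3]
grip_width: -0.0001
tool delta mm [0.5732 4.0673 0.2402] stand [-54.0674  -0.5718] z 0.06024235299061451 t 11.3 F [-0.8708 -0.5965  0.313 ] rpy [-3.141  -0.0001  2.0197]
rz total -0.0003408680276848486
side [(0.85, array([42.6146, -0.7071]))]
wrist [(0.72, array([38.0368,  2.7069]))]
```

View pics/wrist6.png

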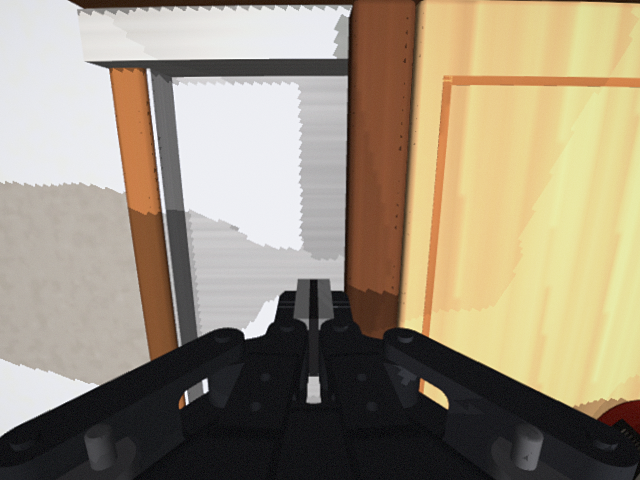

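```bash
cat > bz.py <<'E'
from g import *
import sys
n=sys.argv[1]
p,d=bot.grab_frame(n); c,f=cal(n)
r=bot.trace(n,'board')[0]; print(r['score'])
m=cv2.erode(r['region'].astype(np.uint8),np.ones((9,9)))
ii=np.argwhere((m>0)&(d>0))[::7]
P=np.array([atd(n,q,d[q[0],q[1]],c) for q in ii])
k=(P[:,2]>.055)&(P[:,2]<.09); P=P[k]
S=np.array([st(q) for q in P])
k=(abs(S[:,1])<108); P=P[k];S=S[k]
A=np.c_[S,np.ones(len(S))]; co=np.linalg.lstsq(A,P[:,2]*1000,rcond=None)[0]
print(n,len(P),"z med",np.median(P[:,2]),"slopes",co,"range",S.min(0),S.max(0))
b=(S[:,0]<S[:,0].min()+25); print("front z",np.median(P[b,2]),"rear z",np.median(P[S[:,0]>S[:,0].max()-25,2]))
E
python3 bz.py wrist; python3 bz.py side
python3 - <<'E'
from h import *
E
```

```text
0.83
wrist 14351 z med 0.0714472457737158 slopes [ 0.0027 -0.0002 71.3786] range [-40.8214 -50.0545] [ 91.2483 107.9978]
front z 0.07126573899853214 rear z 0.07154986756753673
0.94
side 803 z med 0.07131039139111772 slopes [-0.0018  0.0008 71.3668] range [ -30.3034 -100.7677] [123.4151 105.1156]
front z 0.07145183814634803 rear z 0.07092712657196898
```

```bash
python3 -m inch '[{"dx":0,"dy":-3,"dz":0,"rx":0,"ry":0,"rz":0,"hand":1},{"dx":0,"dy":-6,"dz":0,"rx":0,"ry":0,"rz":0,"hand":1},{"dx":0,"dy":-10,"dz":0,"rx":0,"ry":0,"rz":0,"hand":1},{"dx":0,"dy":-12,"dz":-4,"rx":0,"ry":0,"rz":0,"hand":1},{"dx":0,"dy":-5,"dz":-14,"rx":0,"ry":0,"rz":0,"hand":1},{"dx":0,"dy":0,"dz":-20,"rx":0,"ry":0,"rz":0,"hand":1},{"dx":0,"dy":0,"dz":-20,"rx":0,"ry":0,"rz":0,"hand":1},{"dx":0,"dy":0,"dz":-20,"rx":0,"ry":0,"rz":0,"hand":1},{"dx":0,"dy":0,"dz":-20,"rx":0,"ry":0,"rz":0,"hand":1},{"dx":0,"dy":0,"dz":-10,"rx":0,"ry":0,"rz":0,"hand":1}]'
python3 - <<'E'
from g import *
d=np.load('top0.npy')
c,f=cal('top'); T=np.array([8,164])
ii=np.argwhere(d>0)[::3]
P=np.array([atd('top',q,d[q[0],q[1]],c) for q in ii]); S=(P[:,:2]-C)@np.c_[X,Y]*1000
D=np.hypot(*(S-T).T)
for h in (.1,.14,.18,.22):
    k=(P[:,2]>h); j=np.argmin(np.where(k,D,1e9)); print(h,D[j],S[j],P[j])
for n,h in (('wrist',.095),('side',.095),('top',.095)):
    bot.grab_frame(n); print(n,[(round(q['score'],2),st(atz(n,q['centre'],h))) for q in bot.tip_of(n,'keeper_stud')[:2]],[(round(q['score'],2),st(atz(n,q['centre'],.077))) for q in bot.tip_of(n,'keeper_pivot')[:2]])
delta(wo(8,164),.170,np.pi/2+th-.23)
E
```

```text
clock: 12.7
position: [0.466, 0.1227, 0.1698]
tool_rot: [3.14, -0.0, 2.019]
force: [-0.0, -1.2, -0.2]
grip_width: -0.0002
0.1 143.928881707375 [137.7945 226.2005] [0.5729 0.4261 0.1114]
0.14 144.6820219903034 [138.6056 226.2501] [0.5736 0.4265 0.1433]
0.18 156.80023630723767 [146.0321 238.3872] [0.575  0.4407 0.1812]
0.22 160.36275815499283 [151.8759 234.8233] [0.5818 0.44   0.2335]
wrist [(0.59, array([  0.095 , 136.3443]))] [(0.81, array([ 45.2881, 126.3823]))]
side [(0.72, array([  4.7298, 133.6162]))] [(0.98, array([ 47.5589, 124.8639]))]
top [(0.59, array([  0.5946, 136.8188]))] [(0.95, array([ 46.4537, 124.119 ]))]
tool delta mm [164.617   98.1392  -2.445 ] stand [-90.1987  -0.5833] z 0.16767871842881824 t 13.15 F [-0.5865 -0.196  -0.4918] rpy [-3.1405  0.0001  2.0197]
rz total 0.22965510061008132
```

```bash
python3 -m inch '[{"dx":16,"dy":10,"dz":0,"rx":0,"ry":0,"rz":0,"hand":1},{"dx":16,"dy":10,"dz":0,"rx":0,"ry":0,"rz":0,"hand":1},{"dx":16,"dy":10,"dz":0,"rx":0,"ry":0,"rz":0,"hand":1},{"dx":16,"dy":10,"dz":0,"rx":0,"ry":0,"rz":0,"hand":1},{"dx":16,"dy":10,"dz":0,"rx":0,"ry":0,"rz":0,"hand":1},{"dx":17,"dy":10,"dz":0,"rx":0,"ry":0,"rz":0,"hand":1},{"dx":17,"dy":10,"dz":0,"rx":0,"ry":0,"rz":0,"hand":1},{"dx":17,"dy":10,"dz":0,"rx":0,"ry":0,"rz":0,"hand":1},{"dx":17,"dy":9,"dz":0,"rx":0,"ry":0,"rz":0,"hand":1},{"dx":17,"dy":9,"dz":0,"rx":0,"ry":0,"rz":0,"hand":1}]'
python3 -m inch '[{"dx":0,"dy":0,"dz":10,"rx":0,"ry":0,"rz":0.08,"hand":1},{"dx":0,"dy":0,"dz":10,"rx":0,"ry":0,"rz":0.08,"hand":1},{"dx":0,"dy":0,"dz":10,"rx":0,"ry":0,"rz":0.07,"hand":1},{"dx":0,"dy":0,"dz":10,"rx":0,"ry":0,"rz":0,"hand":1},{"dx":0,"dy":0,"dz":10,"rx":0,"ry":0,"rz":0,"hand":1},{"dx":0,"dy":0,"dz":0,"rx":0,"ry":0,"rz":0,"hand":1}]'
python3 - <<'E'
from g import *
delta(wo(8,164),.083,np.pi/2+th-.23)
print(bot.observe()['qpos'])
for n in ('wrist','side'):
    p,d=bot.grab_frame(n); cv2.imwrite(f'pics/{n}7.png',p[:,:,::-1])
    print(n,[(round(q['score'],2),st(atz(n,q['centre'],.095))) for q in bot.tip_of(n,'keeper_stud')[:2]])
E
```

```text
clock: 14.15
position: [0.483, 0.3157, 0.1682]
tool_rot: [-3.142, 0.0, 2.02]
force: [-0.0, -1.0, -0.1]
grip_width: 0.0002
clock: 14.75
position: [0.4824, 0.314, 0.117]
tool_rot: [-3.14, 0.001, 1.792]
force: [-0.4, 0.2, 0.0]
grip_width: 0.0002
tool delta mm [-0.3928  0.5376 34.0044] stand [  7.6278 164.5171] z 0.11700497777232219 t 14.75 F [-0.3596  0.2437  0.0471] rpy [-3.1399  0.0008  1.7916]
rz total 0.001512432039089795
[-0.909   0.6185  0.3282  1.8409 -0.284   0.73   -0.2031]
wrist []
side []
```

View pics/wrist7.png

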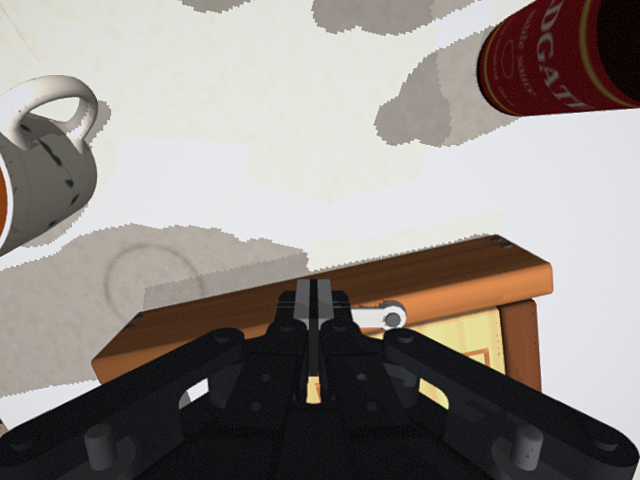

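View pics/side7.png

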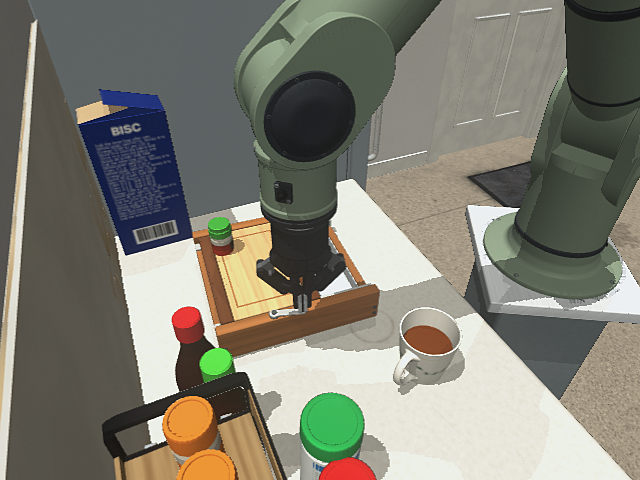

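```bash
python3 -m inch '[{"dx":0,"dy":0,"dz":8,"rx":0,"ry":0,"rz":0,"hand":1},{"dx":0,"dy":0,"dz":8,"rx":0,"ry":0,"rz":0,"hand":1},{"dx":0,"dy":0,"dz":8,"rx":0,"ry":0,"rz":0,"hand":1},{"dx":0,"dy":0,"dz":8,"rx":0,"ry":0,"rz":0,"hand":1},{"dx":0,"dy":0,"dz":2,"rx":0,"ry":0,"rz":0,"hand":1},{"dx":0,"dy":0,"dz":0,"rx":0,"ry":0,"rz":0,"hand":1}]'
python3 - <<'E'
from g import *
delta(wo(8,164),.083,np.pi/2+th-.23)
for n in ('side',):
    p,d=bot.grab_frame(n); cv2.imwrite(f'pics/{n}8.png',cv2.resize(p[240:360,220:400],None,fx=4,fy=4)[:,:,::-1])
    print(n,[(round(q['score'],2),st(atz(n,q['centre'],.095))) for q in bot.tip_of(n,'keeper_stud')[:2]])
E
```

```text
clock: 15.55
position: [0.4828, 0.3139, 0.0838]
tool_rot: [-3.141, 0.0, 1.79]
force: [-0.3, -0.2, -0.4]
grip_width: 0.0
tool delta mm [-0.2676  0.1124  0.8004] stand [  7.9523 164.2864] z 0.08380033108575004 t 15.55 F [-0.2652 -0.2332 -0.4074] rpy [-3.1409  0.0004  1.7897]
rz total -0.0003569916246739524
side [(0.66, array([  2.5014, 128.2589]))]
```

View pics/side8.png

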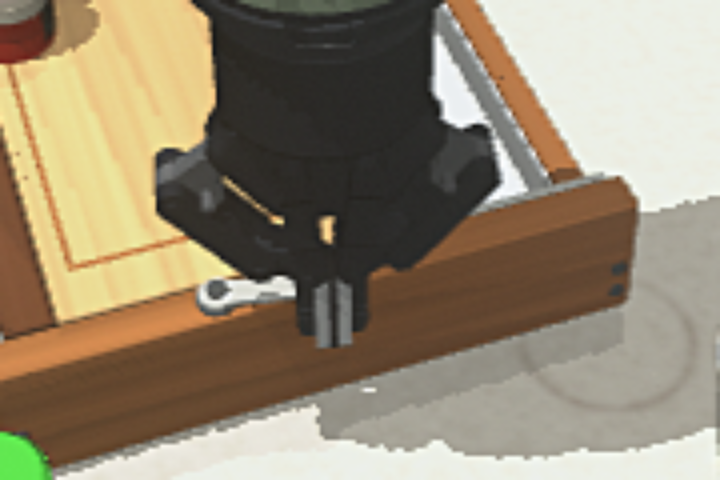

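```bash
python3 -m inch '[{"dx":-2,"dy":0,"dz":0,"rx":0,"ry":0,"rz":0,"hand":1},{"dx":-2,"dy":0,"dz":0,"rx":0,"ry":0,"rz":0,"hand":1},{"dx":-2,"dy":0,"dz":0,"rx":0,"ry":0,"rz":0,"hand":1},{"dx":-2,"dy":0,"dz":0,"rx":0,"ry":0,"rz":0,"hand":1},{"dx":-2,"dy":0,"dz":0,"rx":0,"ry":0,"rz":0,"hand":1},{"dx":-1,"dy":0,"dz":0,"rx":0,"ry":0,"rz":0,"hand":1}]'
python3 -m inch '[{"dx":-4.6,"dy":-1.4,"dz":0,"rx":0,"ry":0,"rz":-0.1,"hand":1},{"dx":-4.6,"dy":-1.4,"dz":0,"rx":0,"ry":0,"rz":-0.1,"hand":1},{"dx":-4.6,"dy":-1.4,"dz":0,"rx":0,"ry":0,"rz":-0.1,"hand":1},{"dx":-4.6,"dy":-1.4,"dz":0,"rx":0,"ry":0,"rz":-0.1,"hand":1}]'
python3 - <<'E'
from g import *
delta(wo(29,81),.083)
for n in ('side',):
    p,d=bot.grab_frame(n); cv2.imwrite(f'pics/{n}9.png',cv2.resize(p[220:340,200:380],None,fx=4,fy=4)[:,:,::-1])
E
```

```text
clock: 16.25
position: [0.4854, 0.3031, 0.0843]
tool_rot: [-3.142, 0.0, 1.789]
force: [0.7, -0.1, -0.7]
grip_width: -0.0002
clock: 16.65
position: [0.4865, 0.2842, 0.0843]
tool_rot: [-3.141, -0.0, 2.194]
force: [-1.0, 0.6, -0.3]
grip_width: 0.0001
tool delta mm [-59.3756  20.6351   1.2559] stand [ -1.606  135.9045] z 0.0842725693830085 t 16.65 F [-0.9963  0.6467 -0.3055] rpy [-3.1413 -0.0002  2.1941]
```

View pics/side9.png

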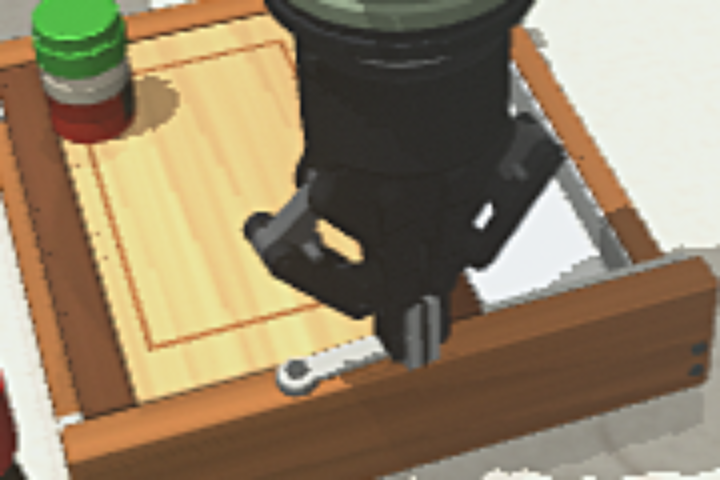

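```bash
python3 -m inch '[{"dx":-4.6,"dy":-1.4,"dz":0,"rx":0,"ry":0,"rz":-0.1,"hand":1},{"dx":-4.6,"dy":-1.4,"dz":0,"rx":0,"ry":0,"rz":-0.1,"hand":1},{"dx":-4.6,"dy":-1.4,"dz":0,"rx":0,"ry":0,"rz":-0.1,"hand":1},{"dx":-4.6,"dy":-1.4,"dz":0,"rx":0,"ry":0,"rz":-0.1,"hand":1},{"dx":-4.6,"dy":-1.4,"dz":0,"rx":0,"ry":0,"rz":-0.1,"hand":1},{"dx":-4.6,"dy":-1.4,"dz":0,"rx":0,"ry":0,"rz":-0.1,"hand":1},{"dx":-4.6,"dy":-1.4,"dz":0,"rx":0,"ry":0,"rz":-0.1,"hand":1}]'
python3 - <<'E'
from g import *
delta(wo(29,81),.083,np.pi/2+th+1.57)
for n in ('side',):
    p,d=bot.grab_frame(n); cv2.imwrite(f'pics/{n}10.png',cv2.resize(p[220:340,200:380],None,fx=4,fy=4)[:,:,::-1])
E
```

```text
clock: 17.4
position: [0.5059, 0.2574, 0.0842]
tool_rot: [-3.141, -0.0, 2.892]
force: [-1.0, -0.9, -0.6]
grip_width: 0.0002
tool delta mm [-33.3327  -1.0864   1.1817] stand [  4.1894 103.2855] z 0.08419683989517802 t 17.4 F [-1.0395 -0.864  -0.5838] rpy [-3.1412 -0.0005  2.8916]
rz total -0.6984392142162608
```

View pics/side10.png

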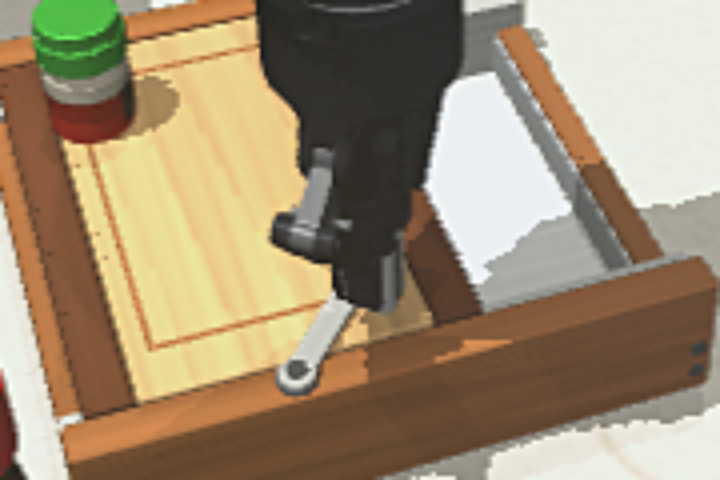

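```bash
python3 -m inch '[{"dx":-4.6,"dy":-1.4,"dz":0,"rx":0,"ry":0,"rz":-0.1,"hand":1},{"dx":-4.6,"dy":-1.4,"dz":0,"rx":0,"ry":0,"rz":-0.1,"hand":1},{"dx":-4.6,"dy":-1.4,"dz":0,"rx":0,"ry":0,"rz":-0.1,"hand":1},{"dx":-4.6,"dy":-1.4,"dz":0,"rx":0,"ry":0,"rz":-0.1,"hand":1},{"dx":-4.6,"dy":-1.4,"dz":0,"rx":0,"ry":0,"rz":-0.1,"hand":1},{"dx":-4.6,"dy":-1.4,"dz":0,"rx":0,"ry":0,"rz":-0.1,"hand":1}]'
python3 -m inch '[{"dx":-2.3,"dy":-0.7,"dz":0,"rx":0,"ry":0,"rz":-0.05,"hand":1},{"dx":-1,"dy":0,"dz":0,"rx":0,"ry":0,"rz":-0.04,"hand":1}]'
python3 - <<'E'
from g import *
delta(wo(29,81),.083,np.pi/2+th+1.57)
for n in ('side','wrist'):
    p,d=bot.grab_frame(n); cv2.imwrite(f'pics/{n}11.png',cv2.resize(p[220:340,200:380],None,fx=4,fy=4)[:,:,::-1] if n=='side' else p[:,:,::-1])
E
```

```text
clock: 18.05
position: [0.5331, 0.2493, 0.0842]
tool_rot: [3.142, -0.001, -2.793]
force: [-1.6, 0.3, -0.5]
grip_width: 0.0006
clock: 18.25
position: [0.5364, 0.2494, 0.0841]
tool_rot: [-3.141, -0.001, -2.706]
force: [-1.7, -4.3, 1.7]
grip_width: -0.0
tool delta mm [-0.8004 -1.8882  1.0677] stand [28.2259 82.8989] z 0.0840680769268 t 18.25 F [-1.6591 -4.3168  1.6575] rpy [-3.1414 -0.001  -2.7057]
rz total -0.012539100353755828
```

View pics/side11.png

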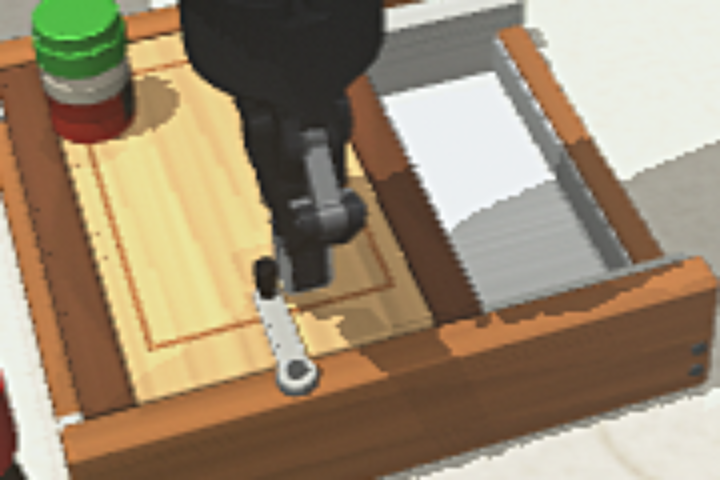

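View pics/wrist11.png

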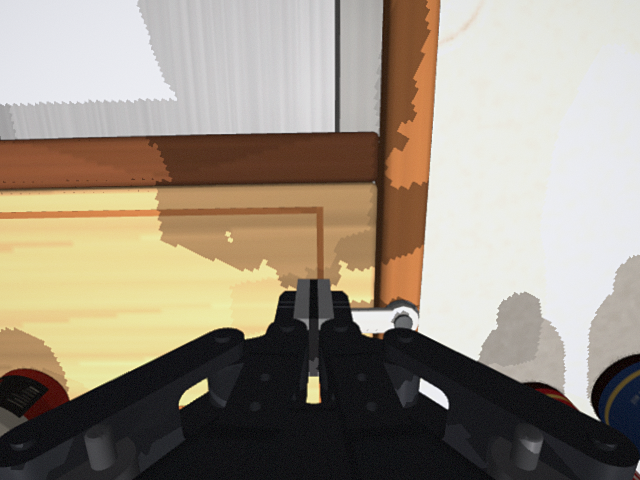

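```bash
python3 -m inch '[{"dx":-0.5,"dy":0,"dz":0,"rx":0,"ry":0,"rz":0,"hand":1},{"dx":0,"dy":0,"dz":0,"rx":0,"ry":0,"rz":0,"hand":1}]'
python3 -m inch '[{"dx":-0.5,"dy":0,"dz":0,"rx":0,"ry":0,"rz":0,"hand":1},{"dx":0,"dy":0,"dz":0,"rx":0,"ry":0,"rz":0,"hand":1}]'
```

```text
clock: 18.55
position: [0.5365, 0.2495, 0.0841]
tool_rot: [-3.141, -0.001, -2.706]
force: [-3.5, -4.5, 1.1]
grip_width: -0.0
clock: 18.75
position: [0.5366, 0.2495, 0.084]
tool_rot: [-3.141, -0.002, -2.706]
force: [-5.0, -5.5, 1.7]
grip_width: -0.0001
```

```bash
python3 -m inch '[{"dx":2,"dy":0,"dz":0,"rx":0,"ry":0,"rz":0,"hand":1},{"dx":5,"dy":0,"dz":0,"rx":0,"ry":0,"rz":0,"hand":1},{"dx":10,"dy":0,"dz":0,"rx":0,"ry":0,"rz":0,"hand":1},{"dx":10,"dy":0,"dz":-5,"rx":0,"ry":0,"rz":0,"hand":1},{"dx":10,"dy":0,"dz":-15,"rx":0,"ry":0,"rz":0,"hand":1},{"dx":10,"dy":0,"dz":-20,"rx":0,"ry":0,"rz":0,"hand":1},{"dx":15,"dy":0,"dz":-20,"rx":0,"ry":0,"rz":0,"hand":1},{"dx":20,"dy":0,"dz":-20,"rx":0,"ry":0,"rz":0,"hand":1},{"dx":20,"dy":0,"dz":-20,"rx":0,"ry":0,"rz":0,"hand":1},{"dx":20,"dy":0,"dz":-10,"rx":0,"ry":0,"rz":0,"hand":1}]'
python3 -m inch '[{"dx":20,"dy":0,"dz":0,"rx":0,"ry":0,"rz":0,"hand":1},{"dx":20,"dy":0,"dz":0,"rx":0,"ry":0,"rz":0,"hand":1},{"dx":0,"dy":0,"dz":0,"rx":0,"ry":0,"rz":0,"hand":1}]'
python3 bz.py side
python3 - <<'E'
from g import *
delta(wo(29,81),.083)
for n in ('side','top','wrist'):
    p,d=bot.grab_frame(n); cv2.imwrite(f'pics/{n}12.png',p[:,:,::-1])
    for t,h in (('keeper_stud',.095),('keeper_pivot',.077),('board',.055),('green_jar',.071),('mill',0),('mug',0)):
        print(n,t,[(round(q['score'],2),st(atz(n,q['centre'],h))) for q in bot.tip_of(n,t)[:1]])
E
```

```text
clock: 19.75
position: [0.426, 0.198, 0.196]
tool_rot: [-3.141, 0.002, -2.704]
force: [1.5, -0.1, -0.1]
grip_width: -0.0003
clock: 20.05
position: [0.3886, 0.1801, 0.1948]
tool_rot: [-3.141, -0.0, -2.704]
force: [-0.5, 0.3, 0.0]
grip_width: -0.0
0.75
side 819 z med 0.07137071334639478 slopes [ 0.     -0.0002 71.2881] range [ -29.577  -102.0704] [124.4314 106.9597]
front z 0.07122942644476926 rear z 0.07126689210490222
tool delta mm [-161.5586   -2.0249  111.9617] stand [-132.6474   84.8777] z 0.19478455791618868 t 20.15 F [-0.275  -0.447   0.0096] rpy [-3.1414  0.0011 -2.7037]
side keeper_stud [(0.76, array([44.5134, 72.2059]))]
side keeper_pivot [(0.93, array([ 45.2417, 123.6807]))]
side board [(0.69, array([40.8836, -2.5455]))]
side green_jar [(0.81, array([ 95.8669, -53.5578]))]
side mill [(0.65, array([-124.8098, -205.579 ]))]
side mug [(0.63, array([-148.8918,  258.6668]))]
top keeper_stud [(0.67, array([45.3583, 76.83  ]))]
top keeper_pivot [(0.72, array([ 42.2896, 121.4135]))]
top board [(0.77, array([45.7616, -0.876 ]))]
top green_jar [(0.94, array([ 97.1555, -64.2829]))]
top mill [(0.66, array([-121.4764, -203.6448]))]
top mug [(0.96, array([-155.1399,  255.0857]))]
wrist keeper_stud []
wrist keeper_pivot []
wrist board []
wrist green_jar []
wrist mill [(0.91, array([-121.1219, -202.1502]))]
wrist mug [(0.64, array([-152.5024,  260.5605]))]
```

View pics/side12.png

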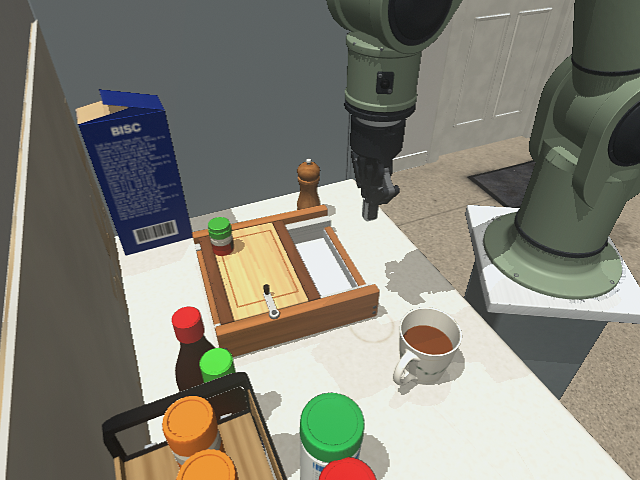

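View pics/wrist12.png

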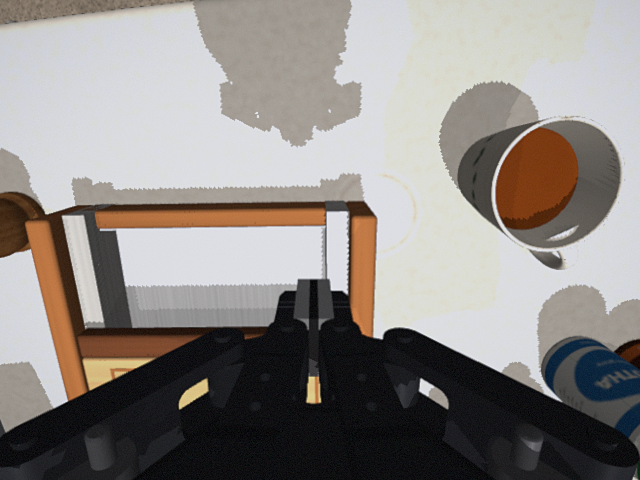

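View pics/top12.png

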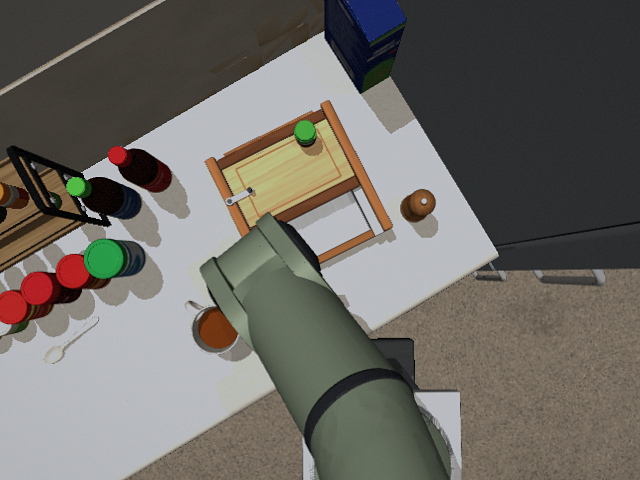

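```bash
python3 -c "
from workcell import bot
o=bot.observe(); print(o['clock'],o['force'],o['qd']); print(bot.job_done())"
```

```text
21.2 [ 0.12551178 -0.2895366  -0.46539264] [1.00108631e-04 2.01237678e-04 2.08558744e-03 7.95040791e-05
 1.73916885e-03 1.69973796e-03 1.43186478e-04]
the job is handed in; nothing more can be done
None
```

I handed the job in at 21.2 s: the board is home in its notches and the keeper is square across its edge.

**Board:** I pushed the middle of its front edge slowly with the closed fingertips, at about 1–2 N, until it dropped. Depth readings put its top at 71.4 mm, which is 7 mm down and level to within 0.3 mm. The network placed its origin at x ≈ 41 mm (side view) and 46 mm (top view), against 45 mm for home.

**Keeper:** I swung it by its stud from about −0.23 rad to its stop. At the stop the force rose to about 7 N while the fingertips no longer moved. The stud's measured position (x ≈ 45 mm, same as the pivot) puts it at about 1.57 rad.

**Other things:** The jar rode along upright and untouched. The mill and mug look unmoved in the pictures, and the arm was clear of everything at the end.

**Disagreements:**
- Side and top views differed by up to about 5 mm along x and 11 mm across it (the jar).
- My first move call was refused because it left out keys; nothing moved.
- The force readings showed no clear jolt at the drop, so the cameras confirmed it rather than feel.

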